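# Grip a jar in the trigger-pumped jar vice

### The arm

A 6-joint arm with a two-finger parallel gripper is mounted at the origin on a cart in front of the work surface, level with it; the furniture and walls round the work are solid. World frame = base frame: x ahead of the robot, y to its left, z up, the work surface at z = 0. Lengths are in m, angles in rad, forces in N, time in s.
With the tool pointing down it reaches from about 0.35 to 1 m from the base axis. Payload 7.1 kg.
Tool frame: the origin (TCP) lies midway between the tips of the shut fingers; the grasp point (between the pads) lies 19 mm behind it (arm.grip_point_offset is the x of the grasp point in the tool frame, in m); x points along the fingers, y is the direction in which the jaws open and shut, and the axes are right-handed (so a half turn about x gives the same grasp; the last joint's range is limited). The gripper opens to 85 mm and grips with 20 to 120 N. Pads are 22 mm wide; open, the fingers measure 114 mm over their backs; the gripper's body (76 mm by 85 mm) begins 54 mm behind the grasp point. The pads swing forward as they close: fully open they stand 13 mm farther back than shut.
Start: joints at [1.116, 0.423, 1.63, -0, 1.089, -0.019], TCP at [0.264, 0.567, 0.231] pointing down, gripper open.
Joint ranges: [-3, 3], [-0.9, 2.11], [0.09, 2.58], [-1.31, 4.45], [0.11, 2.69], [-2.54, 2.54]. Speed limits (rad/s): [2.39, 2.39, 3.01, 3.14, 3.14, 3.14].

### API

Orientations are given as a rotation vector (axis times angle).
In Python, from bench import observe, viewer, arm gives the robot as it stands.
- The arm moves only by the tool step_arm, never from a script. Its argument "moves" is a list of rows, each a list of 5 numbers: the shift along the tool's x, y, z in m, then the turn about the tool's x in rad, then the finger opening in m, from 0 to 0.0854. In form: [[x, y, z, turn, claw], ...]. A call has exactly 10 rows; each row shifts and turns the pose as measured when the row begins, along the tool's axes as they then stand; what a row does not reach is not made up. A row lasts 1/10 s, in which the tool goes at most 50 mm and 8.59 degrees, less where a joint would pass 70% of its speed; a pose out of reach is approached as far as the arm can. A call with a gripper value outside its range is refused whole. The fingers move at their own pace and stop on an object; "squeeze" is the grip in N (left out, the last holds). Time passes only in rows, so rows that do not move let the fingers close, or fill a call up. It gives the time, the measured TCP pose, the force and the opening at its end, in the units of the state.
- observe(): the state, without advancing time (a new reading comes with each control period).
- viewer.capture(name): name is "side" or "top"; returns (picture, depth): 400x640x3 uint8, red, green, blue; 400x640 float32, m along the optical axis (not along the pixel's ray), 0 where there is no reading.
- viewer.camera_model(name): a dict with "camera_matrix" (3x3 intrinsics, pixels), "dist" ([k1, k2, p1, p2, k3] as OpenCV has them; the pictures are not rectified), "position" and "orientation" of the camera in the world. Camera axes: x right, y down, z forward; pixel columns grow to the right and rows downward; lengths in m; the calibration is good to about 2 mm. A picture is of the moment at which its call begins. camera_model takes no time and is no camera call.
- arm.hand_in(): hands the job in, once; it reports no verdict.
The state is a dict: "time": time; "qpos": joint angles; "qd": joint speeds; "joint_torque": joint torques, N m; "position": TCP position; "tool_rot": TCP orientation; "ft_force": force on the tool from outside, world axes, zero at the start; "wrist_torque": the same for the moment, N m; "width": opening from 0.0 (shut) to 1.0 (fully open).
Only numpy, scipy, OpenCV 4.12 (cv2) and the standard library are available. Lean on these libraries where they do the work, as an engineer would, in place of code of your own. Each camera call takes 0.05 s, during which the arm holds its last target.

### The job

Clamp the jar in the worktop vice so that its lid can be opened: first set the vice's selector lever upright, which lets the ratchet drive, then pump the trigger until the sprung pad has pushed the jar against the fixed jaw and is itself pressed back about 12 mm, and no further, or the glass would crack. Work the jaw only with the trigger, leave the jar, the jaws and the things around alone, and finish while still holding the trigger squeezed.

Things in the scene. Friction and masses are not known exactly. Their poses are not given: they have to be found in the camera images.
- vice: jar vice screwed to the worktop, cannot move; origin on the worktop under the trigger's pivot, +x = clamping direction, from housing to fixed jaw, z up. Base plate x -145 to 230 mm, 74 wide, 6 thick. Grey housing 50 wide: 60 high for x -145 to -40, 88 high for x -40 to 36. Stub hand grip on it at x -72 to -48, top z 102 mm
- fixed_jaw: the fixed jaw at the far end of the vice, 68 mm wide, 90 mm high, part of the vice; origin under its rubber face at worktop height (x 205, y 0, z 0 of the vice), axes as the vice's; the rubber face (60 mm wide, z 14 to 86 mm) looks to -x
- selector (a joint): angle (rad) of the selector lever, a 70 mm rod with ball knob at the housing's rear end. 0 = upright: ratchet drives. Positive leans to the vice's -y side (robot's side); leaning there over 0.3 rad it lifts the pawl and pumping does nothing. Starts at 0.55 to 0.9; range -1 to 1. Its axis runs along the vice's x at y 0, z 48 mm; rod at x -125 mm. Stays where left; 1.2 N at the knob moves it
- lever_knob (a point): centre of the selector lever's 19 mm ball knob, 70 mm from the lever's axis
- trigger (a joint): angle (rad) of the trigger: 0 = rest, leaning 0.25 rad to the vice's +x; 0.5 = fully squeezed, leaning 0.25 rad to -x. Pivot across the vice at x 0, z 75 mm. Springs back when let go. Squeezing drives the jaw 30 mm per rad, 15 mm a full stroke, less up to 6 mm lost while the pawl finds its tooth; on the way back the jaw stays
- trigger_bar (a point): centre of the black cross bar on top of the trigger: 16 mm thick, 34 mm long across the vice, 65 mm from the pivot, 138 mm above the worktop at rest. A full squeeze pulls it 32 mm to the vice's -x, with 2 to 16 N. Can be pinched from above or pulled with one finger
- jaw (a joint): how far (m) the moving jaw is pumped towards the fixed jaw, 0 to 0.085; starts 0.005 to 0.028. The free pad's rubber face lies at x = 95 mm + this value in the vice's frame. A 10 N drag keeps the jaw where it is pumped; but with the pad pressed back more than about 6 to 8 mm it creeps back to there when the trigger is let go
- pad (a joint): how far (m) the sprung rubber pad (56 mm wide, 68 mm high) is pressed back towards the moving jaw on its two pins: 0 = free, rubber face 33 mm in front of the jaw block; range 0 to 0.026; clamping force 1 N per mm
- jar: the glass jar to be gripped, 58 x 62 mm and 99 mm high, standing loose on the base plate between sprung pad and fixed jaw; origin at the centre of its underside, z up
- spice_near: bystander: spice jar, 45 mm across, 106 mm high, beside the jaws on the robot's side; origin at its underside
- tin: bystander: low round food tin, 86 mm across, 40 mm high, beside the jaws on the far side; origin at its underside
- garlic: bystander: garlic bulb, 60 mm, near the robot on the left; origin at its underside
- mug: bystander: white mug, 84 mm across, 89 mm high, on the right; origin at its underside
- spice_side: bystander: spice jar, 45 mm across, 106 mm high, on the right; origin at its underside
- lemon: bystander: lemon, 72 mm, near the robot on the right; origin at its underside
- tea_box: bystander: carton 68 x 136 x 69 mm, on the right; origin at its underside
Mind the look-alikes: they are no part of the job. What is shaped like the jar but green or purple is not meant.

How it is judged:
On the way, in this order (a step that is already met when the one before it is completed fails the run):
1. the selector lever stands upright (within 10 degrees), the jar not yet touched by the pad (value of joint selector between -0.175 and 0.175 rad and value of joint pad below 0.002 m), for 0.2 s.
2. the pumped pad presses the jar against the fixed jaw (contact force between each of pad, fixed_jaw and jar above 3 N and value of joint pad above 0.005 m), for 0.1 s.
At the end, for the whole second after the job is handed in: the jar stands upright (within 7 degrees) gripped between the sprung pad and the fixed jaw, the pad pressed back 7.5 to 17 mm, the selector lever upright within 10 degrees, and the fingers still hold the trigger squeezed (touching it with over 1 N, trigger more than 0.06 rad from rest) (value of joint selector between -0.175 and 0.175 rad and value of joint pad between 0.0075 and 0.017 m and contact force between each of pad, fixed_jaw and jar above 5 N and value of joint trigger above 0.06 rad and contact force between the fingers and trigger above 1 N and angle between jar's own z axis and vertical below 0.12 rad and linear speed of jar below 0.02 m/s); the arm keeps its last pose, push and grip.
It fails at once if the jar is crushed: the pad is pressed back more than 19 mm (value of joint pad above 0.019 m).
It fails at once if the robot handles the jar, the moving jaw or the pad (contact force between any of the arm, the fingers and jaw above 2 N or contact force between any of the arm, the fingers and jar above 2 N).
It fails at once if the jar is tipped over (angle between jar's own z axis and vertical above 0.35 rad).
It fails at once if a bystander is moved by more than 30 mm (distance of any of spice_near, tin, garlic, mug, spice_side, lemon, tea_box from where it was at the start of the episode above 0.03 m).
It also fails if it takes over 58 s, if anything falls off the work surface, if the arm or the gripper's body presses on something with over 40 N, if the wrist force passes 120 N, or if a joint passes its speed limit or range.

## Working session

There is one attempt and no reset: what is moved stays moved. The work goes in short steps, Python scripts to look and compute and a tool call to move; the robot and the scene stay as the last step left them, time stands still between calls to the robot, and variables do not carry over. Pictures are saved under pics/ and viewed, and the job is handed in when it is done.

Besides the shell and the picture viewer there is one more tool, called after "Emit:" as name(argument=value, ...) on one line, values as JSON. step_arm: Moves the arm, as the interface text tells. Its arguments: {"type":"object","properties":{"moves":{"type":"array"},"squeeze":{"type":"number"}},"required":["moves"]}

```bash
mkdir -p pics; ls; python3 - <<'E'
from bench import observe, viewer, arm
import cv2,numpy as np
for n in ("side","top"):
    p,d=viewer.capture(n); cv2.imwrite(f"pics/{n}0.png",p[:,:,::-1]); np.savez(f"pics/{n}0.npz",p=p,d=d)
    print(n,viewer.camera_model(n))
print(observe(), arm.grip_point_offset)
E
```

```text
pics
side {'camera_matrix': array([[380.61118974,   0.        , 322.30961814],
       [  0.        , 380.61118974, 193.8019395 ],
       [  0.        ,   0.        ,   1.        ]]), 'dist': array([0.00058049, 0.        , 0.        , 0.        , 0.        ]), 'position': array([-0.01434533, -0.15217504,  1.12152251]), 'orientation': array([-2.08883112,  1.70471068, -0.44087328])}
top {'camera_matrix': array([[380.7888025 ,   0.        , 322.525382  ],
       [  0.        , 380.7888025 , 207.33688106],
       [  0.        ,   0.        ,   1.        ]]), 'dist': array([0.01110333, 0.        , 0.        , 0.        , 0.        ]), 'position': array([ 0.37423913, -0.03567801,  1.04688136]), 'orientation': array([-2.04556218,  2.18641634, -0.22002311])}
{'time': 0.1, 'qpos': array([ 1.11602653e+00,  4.23750033e-01,  1.63058519e+00, -7.92309042e-06,
        1.08860580e+00, -1.89854863e-02]), 'qd': array([-0.00064987, -0.00182645, -0.00314644, -0.00156994,  0.00069535,
        0.00163713]), 'joint_torque': array([ 8.36931940e-04, -5.58423436e+01, -2.82443833e+01,  1.13053975e-04,
        2.89560310e-03, -3.47516661e-06]), 'position': array([0.2635862 , 0.56617105, 0.23064356]), 'tool_rot': array([ 0.34074757,  1.54395252, -0.34282253]), 'ft_force': array([ 0.5009615 , -0.10896795,  0.57888633]), 'wrist_torque': array([ 0.03024325, -0.06153866,  0.01413963]), 'width': 0.9999683279922346} -0.0187
```

View pics/side0.png

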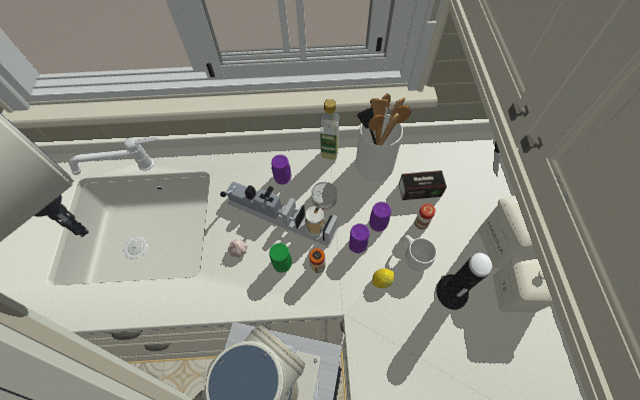

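View pics/top0.png

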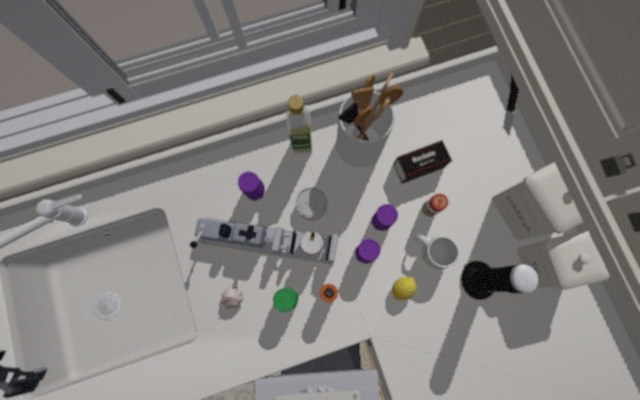

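```bash
python3 - <<'E'
import cv2,numpy as np
a=cv2.imread("pics/top0.png")[200:280,180:350]; cv2.imwrite("pics/t0c.png",cv2.resize(a,None,fx=4.6,fy=4.6,interpolation=cv2.INTER_CUBIC))
a=cv2.imread("pics/side0.png")[170:255,210:350]; cv2.imwrite("pics/s0c.png",cv2.resize(a,None,fx=5,fy=5,interpolation=cv2.INTER_CUBIC))
E
```

```text
(no output)
```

View pics/t0c.png

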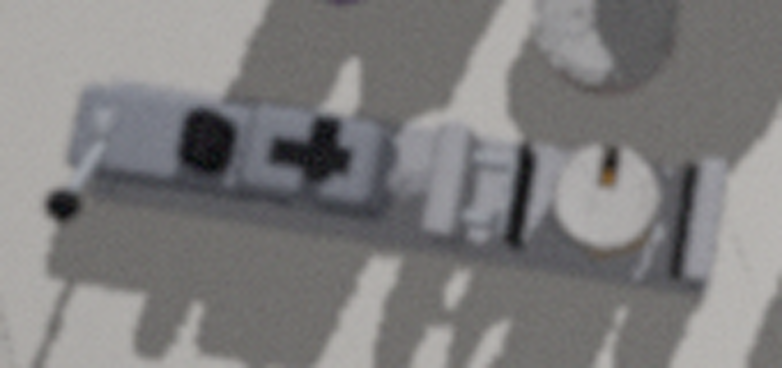

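View pics/s0c.png

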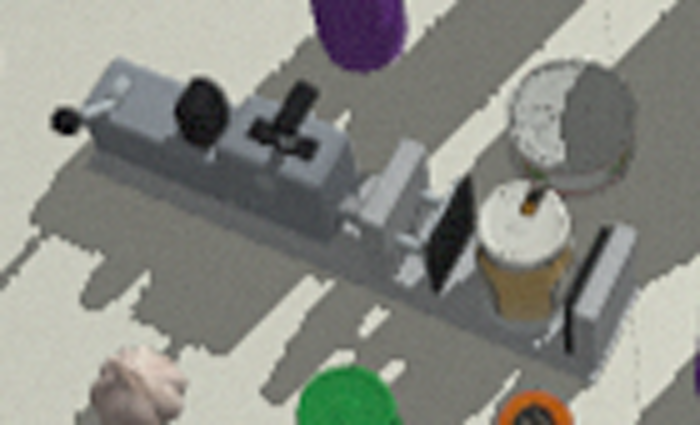

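Top crop: the knob is at about px (193,244), the trigger bar at (251,232), the grip at (225,230), the white-lidded jar at (312,243) and the fixed jaw at (332,247). In the side view the knob is at (223,194) and the bar at (270,191). The white-lidded jar between pad and jaw is the one meant; the purple and green ones are look-alikes. Next I localise these from depth and rays.

```bash
cat > h.py <<'E'
import cv2,numpy as np
from scipy.spatial.transform import Rotation as R
from bench import observe, viewer, arm
def ray(n,u,v):
    m=viewer.camera_model(n); p=cv2.undistortPoints(np.array([[[u,v]]],float),m["camera_matrix"],m["dist"])[0,0]
    return m["position"],R.from_rotvec(m["orientation"]).as_matrix()@np.array([p[0],p[1],1])
def onz(n,u,v,z):
    o,d=ray(n,u,v); return o+d*(z-o[2])/d[2]
def tri(p,q):
    a,d=ray("side",*p); b,e=ray("top",*q); s=np.linalg.lstsq(np.stack([d,-e],1),b-a,rcond=None)[0]
    P,Q=a+d*s[0],b+e*s[1]; return (P+Q)/2,np.linalg.norm(P-Q)
def cloud(n,d):
    m=viewer.camera_model(n); h,w=d.shape; U,V=np.meshgrid(np.arange(w),np.arange(h))
    p=cv2.undistortPoints(np.stack([U,V],-1).reshape(-1,1,2).astype(float),m["camera_matrix"],m["dist"])[:,0]
    P=np.c_[p,np.ones(len(p))]*d.reshape(-1,1)
    return (P@R.from_rotvec(m["orientation"]).as_matrix().T+m["position"]).reshape(h,w,3)
E
python3 - <<'E'
from h import *
for n in ("top","side"):
    f=np.load(f"pics/{n}0.npz"); C=cloud(n,f["d"]); p=f["p"].astype(int)
    sl=(slice(205,275),slice(185,345)) if n=="top" else (slice(175,250),slice(215,342))
    c=C[sl].reshape(-1,3); g=p[sl].sum(-1).reshape(-1)
    print(n,"table z",np.median(C[300:310,200:205,2]) )
    for nm,lo,hi in (("h60",.055,.066),("h88",.083,.094)):
        s=c[(c[:,2]>lo)&(c[:,2]<hi)&(g>150)]
        r=cv2.minAreaRect(s[:,:2].astype(np.float32)*1000); print(nm,len(s),s.mean(0),r)
    print("dark", end=" ")
    m=((p[...,:].max(-1)<60)).astype(np.uint8); mm=np.zeros_like(m); mm[sl]=m[sl]
    k,l,st,ce=cv2.connectedComponentsWithStats(mm)
    for i in range(1,k):
        if st[i,4]>8: print(st[i],ce[i].round(1),np.median(C[l==i],0).round(3))
print(tri((223,194),(193.3,244.2)),tri((269.6,190.8),(251.2,232.3)))
E
```

```text
top table z -0.0009259139299517827
h60 564 [0.53307822 0.22977946 0.05987629] ((507.6050109863281, 124.39579010009766), (336.08270263671875, 61.95151901245117), 78.44929504394531)
h88 815 [0.49798734 0.08022728 0.08837799] ((501.78741455078125, 101.15340423583984), (357.5555725097656, 67.27227020263672), 77.8929214477539)
dark [219 224  12  14 125] [224.6 230.8] [0.525 0.203 0.099]
[239 226  17  13 116] [248.  232.6] [0.513 0.134 0.143]
[290 232   6  22  54] [292.6 242.8] [0.486 0.036 0.081]
[326 237   5  23  40] [327.8 248. ] [ 0.465 -0.054  0.086]
[191 242   6   6  27] [193.4 244.3] [0.496 0.278 0.106]
side table z 5.83701000276271e-05
h60 416 [0.51648115 0.18094076 0.0604172 ] ((511.38690185546875, 108.54945373535156), (235.0668182373047, 349.8528137207031), 14.257817268371582)
h88 515 [0.49398554 0.07288443 0.08867632] ((453.9847106933594, 110.17672729492188), (354.1463623046875, 164.54278564453125), 77.54533386230469)
dark [245 186  11  14 103] [249.8 192.5] [0.52  0.203 0.095]
[260 187  13  15  87] [267.1 194.4] [0.512 0.135 0.139]
[221 192   5   5  19] [222.8 194.1] [0.493 0.279 0.105]
[295 206  10  22 108] [299.5 216.8] [0.483 0.036 0.062]
[323 216   9  25  39] [325.6 227.6] [ 0.455 -0.05   0.085]
(array([0.49618576, 0.28106272, 0.09888198]), np.float64(0.0012538198446244231)) (array([0.5087764 , 0.12735113, 0.14935651]), np.float64(0.0013435393157027584))
```

```bash
python3 - <<'E'
from h import *
f=np.load("pics/top0.npz"); C=cloud("top",f["d"]); g=f["p"].astype(int).sum(-1)
sub=C[205:275,185:345].reshape(-1,3); gg=g[205:275,185:345].reshape(-1)
def rectf(lo,hi,ylo,yhi):
    s=sub[(sub[:,2]>lo)&(sub[:,2]<hi)&(gg>150)&(sub[:,1]>ylo)&(sub[:,1]<yhi)]
    r=cv2.minAreaRect(s[:,:2].astype(np.float32)*1000); return len(s),s.mean(0).round(4),r
print("60",rectf(.056,.064,.165,.30)); print("88",rectf(.084,.093,.09,.19)); print("fj",rectf(.084,.095,-.09,-.045)); print("jaw",rectf(.06,.1,.03,.085))
s60=sub[(sub[:,2]>.056)&(sub[:,2]<.064)&(sub[:,1]>.165)&(gg>150)]
s88=sub[(sub[:,2]>.084)&(sub[:,2]<.093)&(sub[:,1]>.09)&(gg>150)]
for th in np.deg2rad([-100,-101,-102,-103,-104]):
    e=np.array([np.cos(th),np.sin(th)]); n=np.array([-e[1],e[0]])
    for s in (s60,s88): 
        a=s[:,:2]@e; b=s[:,:2]@n
        # edges per bin
        bins=np.linspace(a.min()+.005,a.max()-.005,6); lo=[];hi=[]
        for i in range(5):
            q=b[(a>bins[i])&(a<bins[i+1])]; lo.append(q.min());hi.append(q.max())
        print(np.rad2deg(th).round(),"a",a.min().round(4),a.max().round(4),(np.array(lo)*1e3).round(1),(np.array(hi)*1e3).round(1))
E
```

```text
60 (486, array([0.5371, 0.2454, 0.0599]), ((533.8992919921875, 230.08592224121094), (119.44557189941406, 49.21608352661133), 76.66483306884766))
88 (378, array([0.5143, 0.1512, 0.0875]), ((514.5597534179688, 149.8216552734375), (73.57383728027344, 50.28105545043945), 78.3370361328125))
fj (190, array([ 0.4664, -0.0644,  0.0889]), ((466.368408203125, -62.52355194091797), (22.383899688720703, 66.37857055664062), 76.61495208740234))
jaw (262, array([0.4959, 0.0652, 0.0872]), ((494.90826416015625, 59.64336013793945), (47.75176239013672, 63.322898864746094), 77.91195678710938))
-100.0 a -0.3783 -0.2611 [463.6 463.6 461.3 460.6 461. ] [512.4 510.9 510.4 509.2 506.6]
-100.0 a -0.3666 -0.2001 [449.3 472.7 462.1 455.6 456. ] [457.8 501.6 506.2 506.6 505.6]
-101.0 a -0.3868 -0.269 [457.3 457.7 455.8 455.5 455.9] [506.2 504.8 504.7 503.7 501.7]
-101.0 a -0.3744 -0.2085 [443.  467.3 457.3 451.4 452.3] [451.4 496.3 501.4 502.  501.6]
-102.0 a -0.3954 -0.2769 [450.8 451.6 450.  450.2 450.7] [499.8 498.6 498.9 498.3 496.5]
-102.0 a -0.3821 -0.2167 [436.5 461.7 452.3 447.  448.1] [445.  490.9 496.5 497.1 497.4]
-103.0 a -0.4039 -0.2847 [444.1 445.3 443.9 444.7 445.4] [493.3 492.3 492.9 492.9 491.3]
-103.0 a -0.3897 -0.225 [429.9 456.  447.2 442.5 443.7] [438.4 485.3 491.5 492.2 493. ]
-104.0 a -0.4123 -0.2924 [437.4 439.  437.7 438.9 439.9] [486.6 485.8 486.8 487.3 485.9]
-104.0 a -0.3972 -0.2329 [423.1 450.1 442.  437.9 439.2] [431.7 479.5 486.3 487.3 488.5]
```

```bash
cat >> h.py <<'E'
TH=np.deg2rad(-102.6); O=np.array([.5142,.1480,0])
VR=R.from_euler('z',TH).as_matrix()
def v2w(p): return O+VR@np.array(p,float)
def w2v(p): return VR.T@(np.array(p)-O)
def state():
    s=observe(); M=R.from_rotvec(s["tool_rot"]).as_matrix()
    return s,M
def go(pv):
    s,M=state(); d=v2w(pv)-s["position"]; return (M.T@d).round(4)
def rep():
    s,M=state(); v=VR.T@M
    print("t",round(s["time"],2),"tcp vice",(w2v(s["position"])*1e3).round(1),"tooly in vice",v[:,1].round(3),"toolx",v[:,0].round(3),"F vice",(VR.T@s["ft_force"]).round(1),"w",round(s["width"]*85.4,1),"q",s["qpos"].round(2))
E
python3 - <<'E'
from h import *
rep(); s,M=state(); print(M.round(3)); 
a=VR.T@M
z=a[:,2]; y=a[:,1]
# turn phi about tool x: y' = cos y + sin z ; want y' = +-ex
print("turn to +x",np.arctan2(z[0],y[0]),"to -x",np.arctan2(-z[0],-y[0]))
print(go([-.125,-.11,.16]), go([-.125,-.09,.085]))
print("jar", w2v(onz("top",312,243,.099)), "pad", w2v(onz("top",292.6,242.8,.085)))
E
```

```text
t 0.1 tcp vice [-353.4 -335.8  230.6] tooly in vice [-0.977  0.214 -0.001] toolx [ 0.001 -0.    -1.   ] F vice [-0.   0.5  0.6] w 85.4 q [ 1.12  0.42  1.63 -0.    1.09 -0.02]
[[-0.001  0.422  0.907]
 [-0.001  0.907 -0.422]
 [-1.    -0.001 -0.   ]]
turn to +x 2.9257233076073033 to -x -0.21586934598248997
[ 0.0709 -0.1747  0.2695] [ 0.1459 -0.1703  0.289 ]
jar [0.16630748 0.00162921 0.099     ] pad [ 0.11707289 -0.00391374  0.085     ]
```

Emit:
step_arm(moves=[[0,0,0,-0.108,0],[0,0,0,-0.108,0],[0.008,-0.028,0.028,0,0],[0.008,-0.028,0.028,0,0],[0.008,-0.028,0.028,0,0],[0.008,-0.028,0.028,0,0],[0.008,-0.028,0.028,0,0],[0.008,-0.028,0.028,0,0],[0.008,-0.028,0.028,0,0],[0,0,0,0,0]], squeeze=20)

```text
time: 1.1
position: [0.4169, 0.3253, 0.1696]
tool_rot: [0.158, 1.568, -0.165]
ft_force: [-0.9, -0.1, 0.1]
width: 0.003
```

```bash
python3 -c "
from h import *
rep();print(go([-.125,-.10,.085]))"
```

```text
t 1.1 tcp vice [-151.8 -133.6  169.6] tooly in vice [-1.    -0.014 -0.004] toolx [ 0.004 -0.003 -1.   ] F vice [ 0.3 -0.9  0.1] w 0.2 q [ 0.64  0.37  1.89 -0.    0.89 -0.72]
[ 0.0846 -0.0269  0.0335]
```

Emit:
step_arm(moves=[[0.02,-0.007,0.008,0,0],[0.02,-0.007,0.008,0,0],[0.02,-0.007,0.008,0,0],[0.02,-0.006,0.008,0,0],[0.005,0,0.002,0,0],[0,0,0.005,0,0],[0,0,0.005,0,0],[0,0,0,0,0],[0,0,0,0,0],[0,0,0,0,0]])

```text
time: 2.1
position: [0.457, 0.292, 0.0849]
tool_rot: [0.163, 1.565, -0.162]
ft_force: [0.5, -0.5, -0.5]
width: 0.002
```

```bash
python3 -c "
from h import *
rep();print(go([-.125,-.02,.085]))"
```

```text
t 2.1 tcp vice [-128.   -87.3   84.9] tooly in vice [-1.    -0.013  0.   ] toolx [-0. -0. -1.] F vice [ 0.3  0.6 -0.5] w 0.1 q [ 0.55  0.52  1.9   0.    0.72 -0.82]
[-0.0001 -0.0039  0.0672]
```

Emit:
step_arm(moves=[[0,-0.003,0.01,0,0],[0,0,0.01,0,0],[0,0,0.01,0,0],[0,0,0.01,0,0],[0,0,0.01,0,0],[0,0,0.009,0,0],[0,0,0.006,0,0],[0,0,0,0,0],[0,0,0,0,0],[0,0,0,0,0]])

```text
time: 3.1
position: [0.5253, 0.274, 0.0857]
tool_rot: [0.164, 1.566, -0.163]
ft_force: [-0.6, -0.2, 0.2]
width: -0.004
```

```bash
python3 -c "
from h import *
rep()
for n in ('side','top'):
    p,d=viewer.capture(n); np.savez(f'pics/{n}1.npz',p=p,d=d)
    c=p[170:255,180:350] if n=='side' else p[190:280,170:350]
    cv2.imwrite(f'pics/{n}1.png',cv2.resize(c[:,:,::-1],None,fx=4.4,fy=4.4,interpolation=cv2.INTER_CUBIC))
"
```

```text
t 3.1 tcp vice [-125.3  -16.7   85.7] tooly in vice [-1.    -0.012  0.001] toolx [-0.001 -0.001 -1.   ] F vice [ 0.3 -0.5  0.2] w -0.4 q [ 0.46  0.57  1.79  0.    0.78 -0.9 ]
```

View pics/side1.png

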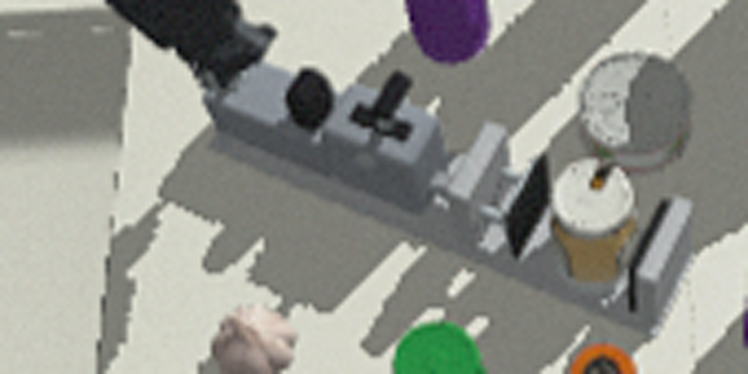

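View pics/top1.png

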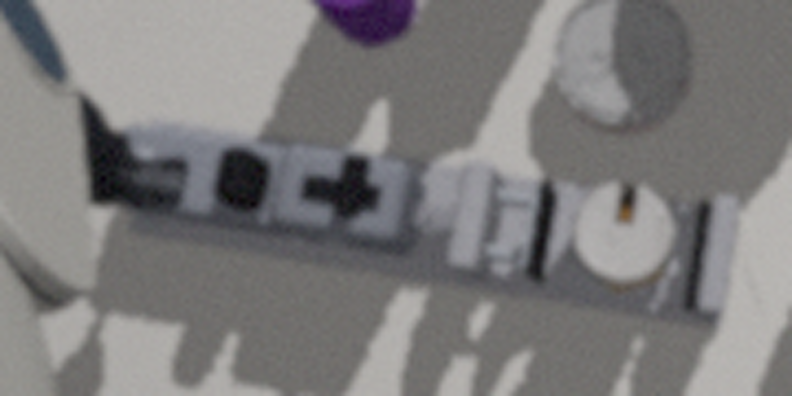

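The gripper hides the knob in both views, so I retreat before checking.

Emit:
step_arm(moves=[[0,0,-0.02,0,0],[0,0,-0.03,0,0],[-0.01,0,-0.04,0,0],[-0.02,0,-0.04,0,0.03],[-0.04,0,-0.03,0,0.045],[-0.04,0,-0.02,0,0.045],[0,0,0,0,0.045],[0,0,0,0,0.045],[0,0,0,0,0.045],[0,0,0,0,0.045]])

```text
time: 4.2
position: [0.3426, 0.3116, 0.1971]
tool_rot: [0.162, 1.564, -0.161]
ft_force: [0.6, -0.3, -0.4]
width: 0.523
```

```bash
python3 -c "
from h import *
rep()
for n in ('side','top'):
    p,d=viewer.capture(n); np.savez(f'pics/{n}2.npz',p=p,d=d)
    c=p[150:250,180:350] if n=='side' else p[190:280,170:350]
    cv2.imwrite(f'pics/{n}2.png',cv2.resize(c[:,:,::-1],None,fx=4.4,fy=4.4,interpolation=cv2.INTER_CUBIC))
"
```

```text
t 4.2 tcp vice [-122.2 -203.1  197.1] tooly in vice [-1.    -0.014  0.001] toolx [-0.001  0.001 -1.   ] F vice [ 0.2  0.6 -0.4] w 44.7 q [ 0.71  0.23  2.01 -0.    0.9  -0.65]
```

View pics/side2.png

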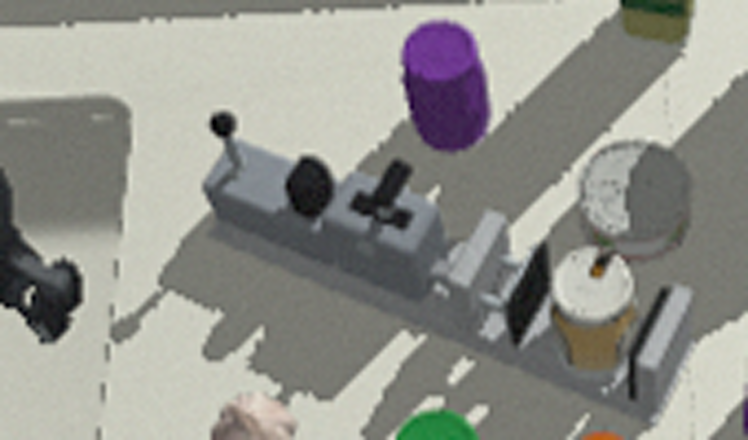

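View pics/top2.png

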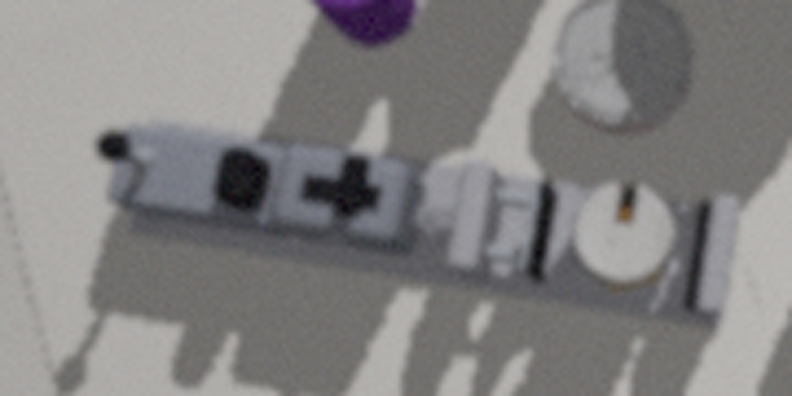

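```bash
python3 -c "
from h import *
T=tri((180+222/4.4,150+124/4.4),(170+113/4.4,190+145/4.4));k=w2v(T[0]);print(k,T[1],'sel',np.arctan2(-k[1],k[2]-.048))
T=tri((180+398/4.4,150+172/4.4),(170+356/4.4,190+182/4.4));print(w2v(T[0]),T[1])
print(go([.016,0,.2]))
"
```

```text
[-0.12535652  0.00468505  0.11696287] 0.0013116501733806936 sel -0.06783163947606885
[0.02314591 0.0009215  0.15794039] 0.0011194140065896821
[-0.0031 -0.1408  0.2012]
```

Selector measures about -0.07 rad, which is upright. The trigger bar is at about x 16–20, y 1 mm. Next I move above the trigger.

Emit:
step_arm(moves=[[0,-0.02,0.025,0,0.045],[0,-0.02,0.028,0,0.045],[0,-0.02,0.028,0,0.045],[0,-0.02,0.028,0,0.045],[0,-0.02,0.028,0,0.045],[0,-0.02,0.028,0,0.045],[0,-0.015,0.022,0,0.045],[0,0,0,0,0.045],[0,0,0,0,0.045],[0,0,0,0,0.045]])

```text
time: 5.3
position: [0.5036, 0.1308, 0.1876]
tool_rot: [0.161, 1.577, -0.17]
ft_force: [0.6, -0.3, 0.9]
width: 0.524
```

```bash
python3 -c "
from h import *
rep();print(go([.016,.001,.12]))"
```

```text
t 5.3 tcp vice [ 19.1  -6.6 187.6] tooly in vice [-1.    -0.009 -0.007] toolx [ 0.007 -0.011 -1.   ] F vice [0.1 0.6 0.9] w 44.8 q [ 0.23  0.34  1.89 -0.    0.93 -1.13]
[0.0675 0.0035 0.0084]
```

Emit:
step_arm(moves=[[0.015,0.003,0.006,0,0.045],[0.015,0,0.002,0,0.045],[0.015,0,0,0,0.045],[0.015,0,0,0,0.045],[0.006,0,0,0,0.045],[0,0,0,0,0.045],[0,0,0,0,0],[0,0,0,0,0],[0,0,0,0,0],[0,0,0,0,0]], squeeze=20)

```text
time: 6.3
position: [0.5078, 0.1378, 0.1204]
tool_rot: [0.157, 1.578, -0.164]
ft_force: [0.2, 2.9, -6.4]
width: 0.182
```

```bash
cat > look.py <<'E'
from h import *
import sys
k=sys.argv[1]; rep()
p,d=viewer.capture('side'); np.savez(f'pics/side{k}.npz',p=p,d=d)
p2,d2=viewer.capture('top'); np.savez(f'pics/top{k}.npz',p=p2,d=d2)
a=cv2.resize(p[180:245,240:345,::-1],(760,470)); 
cv2.imwrite(f'pics/s{k}.png',a)
b=cv2.resize(p2[210:270,230:345,::-1],(760,397)); cv2.imwrite(f'pics/t{k}.png',b)
E
python3 look.py 3
```

```text
t 6.3 tcp vice [ 11.4  -4.  120.4] tooly in vice [-1.    -0.016 -0.006] toolx [ 0.006 -0.012 -1.   ] F vice [-2.9 -0.5 -6.4] w 15.5 q [ 0.24  0.45  1.91  0.    0.8  -1.13]
```

View pics/s3.png

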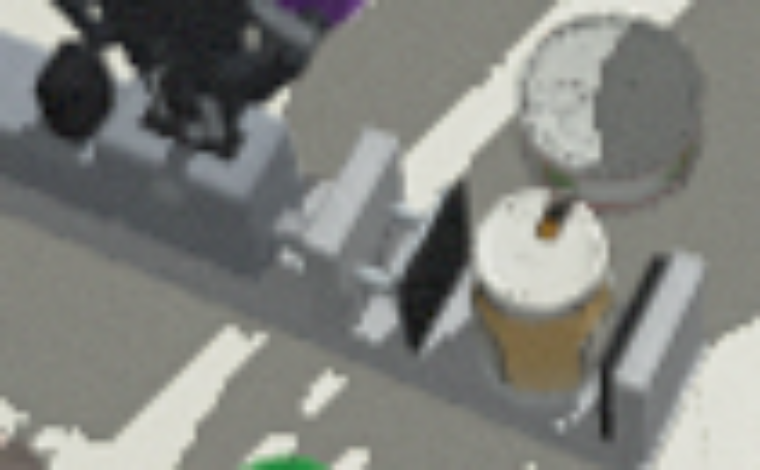

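View pics/t3.png

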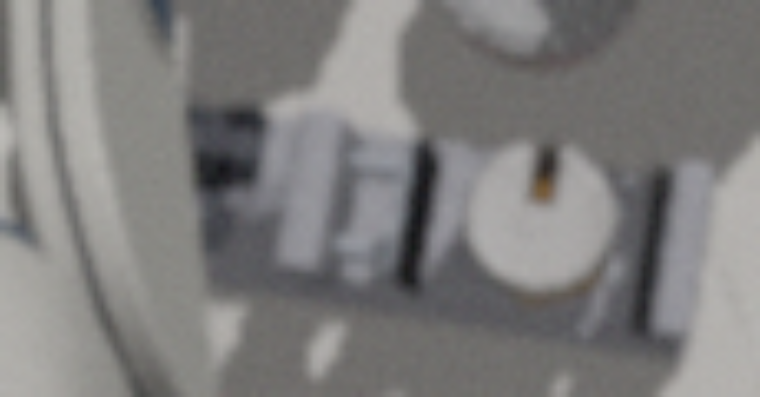

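Emit:
step_arm(moves=[[0,0.004,0,0,0],[-0.001,0.004,0,0,0],[-0.001,0.004,0,0,0],[0,0.004,0,0,0],[0,0.004,0,0,0],[0,0.004,0,0,0],[0,0.003,0,0,0],[0,0,0,0,0],[0,0,0,0,0],[0,0,0,0,0]])

```text
time: 7.4
position: [0.5123, 0.1578, 0.1228]
tool_rot: [0.143, 1.582, -0.174]
ft_force: [0.9, -2.6, -0.6]
width: 0.177
```

```bash
cat > meas.py <<'E'
from h import *
import sys
def strip(n,img,z=.085,y0=-.03,y1=.03):
    m=viewer.camera_model(n); xs=np.arange(.03,.235,.0005); ys=np.arange(y0,y1,.002)
    X,Y=np.meshgrid(xs,ys); P=O+np.stack([X,Y,np.full_like(X,z)],-1).reshape(-1,3)@VR.T
    Rc=R.from_rotvec(m["orientation"]).as_matrix(); 
    uv=cv2.projectPoints(P,cv2.Rodrigues(Rc.T)[0],-Rc.T@m["position"],m["camera_matrix"],m["dist"])[0].reshape(*X.shape,2).astype(np.float32)
    return xs,cv2.remap(img,uv[...,0],uv[...,1],cv2.INTER_LINEAR)
def run(k):
    for n in ("top","side"):
        p=np.load(f"pics/{n}{k}.npz")["p"]; xs,s=strip(n,p)
        cv2.imwrite(f"pics/strip_{n}{k}.png",cv2.resize(s[:,:,::-1],(780,120)))
        # use y in -28..28 rows ; dark bands per column
        g=s.max(-1).astype(float)
        col=np.median(g[3:-3],0); dk=col<70; 
        idx=np.where(np.diff(np.r_[0,dk.astype(int),0]))[0]
        print(n,"dark bands x mm",[(round(xs[min(a,len(xs)-1)]*1e3,1),round(xs[min(b,len(xs)-1)]*1e3,1)) for a,b in zip(idx[::2],idx[1::2])])
if __name__=="__main__":
    for k in sys.argv[1:]: run(k)
E
python3 look.py 4; python3 meas.py 2 3 4; python3 -c "
import cv2,numpy as np
cv2.imwrite('pics/m.png',np.vstack([cv2.imread(f'pics/strip_{n}{k}.png') for n in('top','side') for k in (3,4)]))"
```

```text
t 7.4 tcp vice [ -9.1  -4.  122.8] tooly in vice [-1.    -0.019 -0.021] toolx [ 0.022 -0.015 -1.   ] F vice [ 2.3  1.4 -0.6] w 15.1 q [ 0.28  0.46  1.88 -0.02  0.82 -1.07]
top dark bands x mm [(np.float64(114.0), np.float64(121.0)), (np.float64(204.5), np.float64(210.0))]
side dark bands x mm [(np.float64(112.5), np.float64(131.0)), (np.float64(203.5), np.float64(209.0))]
top dark bands x mm [(np.float64(113.5), np.float64(121.0)), (np.float64(204.0), np.float64(210.0))]
side dark bands x mm [(np.float64(112.5), np.float64(130.5)), (np.float64(204.0), np.float64(208.5))]
top dark bands x mm [(np.float64(119.5), np.float64(126.5)), (np.float64(204.5), np.float64(210.0))]
side dark bands x mm [(np.float64(118.5), np.float64(130.5)), (np.float64(203.5), np.float64(208.5))]
```

View pics/m.png

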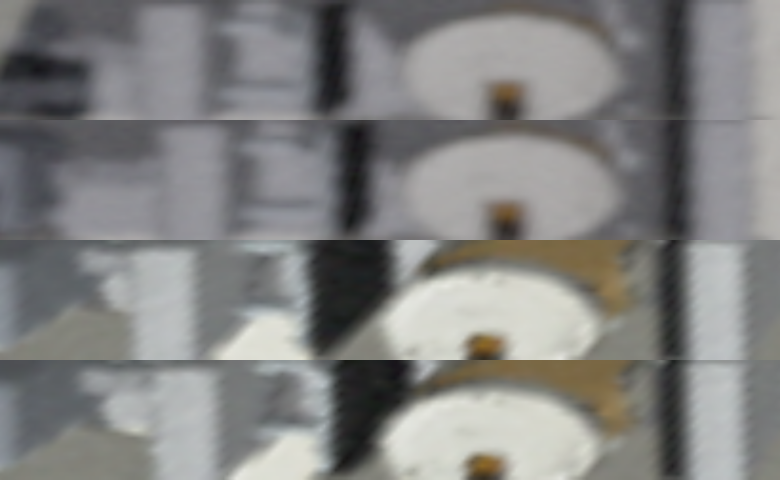

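Strips line up: the pad face went from about 120 to 126 mm (jaw +6 mm), the jar spans about 136–194 mm and the fixed face is at 205. About 33 mm of jaw travel remains. I let the trigger back and pump again.

Emit:
step_arm(moves=[[0,-0.007,0,0,0],[0,-0.007,0,0,0],[0,-0.007,0,0,0],[0,-0.005,0,0,0],[0,0,0,0,0.03],[0,0,0,0,0.03],[0,0,0,0,0.03],[0,0,0,0,0],[0,0,0,0,0],[0,0,0,0,0]])

```text
time: 8.5
position: [0.508, 0.1336, 0.124]
tool_rot: [0.15, 1.578, -0.169]
ft_force: [-1.5, -0.8, -0.9]
width: 0.184
```

```bash
python3 look.py 5; python3 meas.py 5
```

```text
t 8.5 tcp vice [ 15.4  -2.9 124. ] tooly in vice [-1.    -0.017 -0.014] toolx [ 0.014 -0.012 -1.   ] F vice [ 1.1 -1.3 -0.9] w 15.7 q [ 0.24  0.44  1.91 -0.01  0.81 -1.12]
top dark bands x mm [(np.float64(119.5), np.float64(126.5)), (np.float64(204.0), np.float64(210.0))]
side dark bands x mm [(np.float64(118.5), np.float64(130.5)), (np.float64(204.0), np.float64(208.5))]
```

Emit:
step_arm(moves=[[0.002,0.004,0,0,0],[0.001,0.005,0,0,0],[0,0.005,0,0,0],[0,0.005,0,0,0],[0,0.005,0,0,0],[0,0.005,0,0,0],[0.001,0.004,0,0,0],[0.001,0.003,0,0,0],[0,0,0,0,0],[0,0,0,0,0]])

```text
time: 9.6
position: [0.5142, 0.1593, 0.1233]
tool_rot: [0.134, 1.581, -0.183]
ft_force: [-0.8, -1.5, 2.3]
width: 0.179
```

```bash
python3 look.py 6; python3 meas.py 6
```

```text
t 9.6 tcp vice [-11.   -2.5 123.3] tooly in vice [-0.999 -0.019 -0.032] toolx [ 0.032 -0.013 -0.999] F vice [ 1.7 -0.5  2.3] w 15.2 q [ 0.29  0.46  1.88 -0.03  0.83 -1.06]
top dark bands x mm [(np.float64(126.5), np.float64(133.5)), (np.float64(204.5), np.float64(210.0))]
side dark bands x mm [(np.float64(125.0), np.float64(130.5)), (np.float64(204.0), np.float64(208.5))]
```

Emit:
step_arm(moves=[[0,-0.008,0,0,0],[0,-0.008,0,0,0],[0,-0.007,0,0,0],[0,-0.005,0,0,0],[0,0,0,0,0.03],[0.002,0,0,0,0.03],[0.002,0,0,0,0.03],[0,0,0,0,0],[0,0,0,0,0],[0,0,0,0,0]])

```text
time: 10.7
position: [0.5094, 0.1341, 0.1195]
tool_rot: [0.145, 1.578, -0.176]
ft_force: [-0.5, 0.8, 3.9]
width: 0.202
```

Emit:
step_arm(moves=[[0,0.005,0,0,0],[0,0.005,0,0,0],[0,0.005,0,0,0],[0,0.005,0,0,0],[0,0.005,0,0,0],[0,0.005,0,0,0],[0,0.005,0,0,0],[0,0.004,0,0,0],[0,0,0,0,0],[0,0,0,0,0]])

```text
time: 11.7
position: [0.5149, 0.1578, 0.1208]
tool_rot: [0.121, 1.583, -0.195]
ft_force: [-1.9, 0.3, 3.3]
width: 0.179
```

```bash
python3 look.py 7; python3 meas.py 7
```

```text
t 11.7 tcp vice [ -9.8  -1.4 120.8] tooly in vice [-0.999 -0.02  -0.048] toolx [ 0.049 -0.013 -0.999] F vice [ 0.1 -1.9  3.3] w 15.3 q [ 0.3   0.47  1.87 -0.05  0.84 -1.04]
top dark bands x mm [(np.float64(136.5), np.float64(139.0)), (np.float64(204.0), np.float64(210.0))]
side dark bands x mm [(np.float64(204.0), np.float64(208.5))]
```

View pics/s7.png

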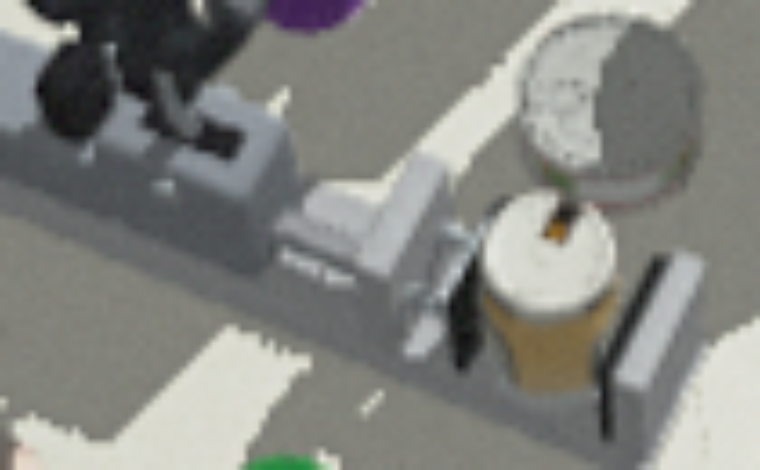

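```bash
cat > jaw.py <<'E'
from meas import *
def go_(k):
    r=[]
    for n in ("top","side"):
        a=strip(n,np.load(f"pics/{n}3.npz")["p"],z=.088)[1]; b=strip(n,np.load(f"pics/{n}{k}.npz")["p"],z=.088)[1]
        def sub(x0,x1,lo,hi,ys):
            t=a[ys,int((x0-30)*2):int((x1-30)*2)]; o=int((x0-30)*2)
            m=cv2.matchTemplate(b[ys,o+lo*2:int((x1-30)*2)+hi*2],t,cv2.TM_CCOEFF_NORMED)[0]
            i=int(m.argmax()); d=0
            if 0<i<len(m)-1: d=(m[i-1]-m[i+1])/(2*(m[i-1]-2*m[i]+m[i+1]))
            return round(lo+(i+d)/2,2),round(float(m.max()),2)
        r.append((n,"jaw",sub(64,88,-3,50,slice(4,26)),"jarlid",sub(134,196,-3,14,slice(0,30)) if n=="top" else sub(130,190,-3,14,slice(0,30)),
          "pad",sub(108,119,-3,50,slice(0,30))))
        # pad left edge: fractional crossing
        _,s=strip(n,np.load(f"pics/{n}{k}.npz")["p"],z=.085); c=np.median(s.max(-1)[3:-3].astype(float),0)
    for x in r: print(k,*x)
for k in sys.argv[1:]: go_(k)
E
python3 jaw.py 4 5 6 7
```

```text
4 top jaw (np.float32(5.79), 0.98) jarlid (np.float32(0.01), 1.0) pad (np.float32(5.8), 0.99)
4 side jaw (np.float32(5.73), 0.98) jarlid (np.float32(0.62), 0.94) pad (np.float32(6.07), 0.94)
5 top jaw (np.float32(5.84), 0.98) jarlid (np.float32(0.0), 1.0) pad (np.float32(5.79), 0.99)
5 side jaw (np.float32(5.76), 0.98) jarlid (np.float32(0.6), 0.94) pad (np.float32(6.03), 0.93)
6 top jaw (np.float32(12.82), 0.99) jarlid (np.float32(0.54), 0.98) pad (np.float32(12.39), 0.96)
6 side jaw (np.float32(12.9), 0.98) jarlid (np.float32(0.4), 0.9) pad (np.float32(11.95), 0.85)
7 top jaw (np.float32(24.67), 0.98) jarlid (np.float32(4.47), 0.93) pad (np.float32(20.22), 0.81)
7 side jaw (np.float32(25.02), 0.92) jarlid (np.float32(4.72), 0.88) pad (-3.0, 0.75)
```

```bash
python3 -c "
import cv2,numpy as np
cv2.imwrite('pics/m2.png',np.vstack([cv2.imread(f'pics/strip_{n}{k}.png') for n in('top','side') for k in (6,7)]))"
```

```text
(no output)
```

View pics/m2.png

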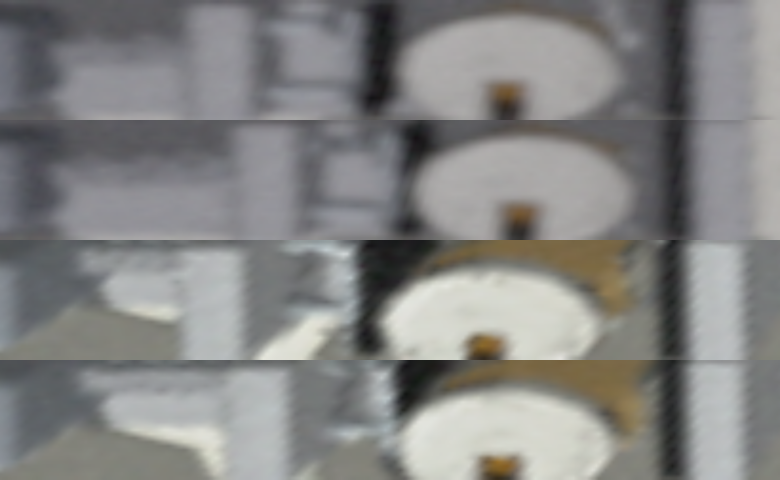

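View pics/t7.png

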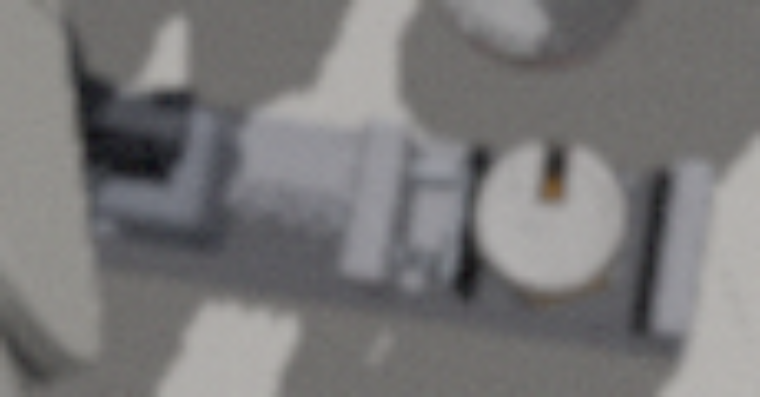

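Emit:
step_arm(moves=[[0,-0.008,0,0,0],[0,-0.008,0,0,0],[0,-0.007,0,0,0],[0,-0.004,0,0,0],[0,0,0,0,0.03],[0,0,0,0,0.03],[0,0,0,0,0.03],[0,0,0,0,0],[0,0,0,0,0],[0,0,0,0,0]])

```text
time: 12.8
position: [0.5099, 0.1335, 0.121]
tool_rot: [0.132, 1.581, -0.188]
ft_force: [0.1, 1.4, -0.1]
width: 0.195
```

```bash
python3 look.py 8; python3 meas.py 8; python3 jaw.py 8
```

```text
t 12.8 tcp vice [ 15.1  -1.  121. ] tooly in vice [-0.999 -0.017 -0.038] toolx [ 0.038 -0.011 -0.999] F vice [-1.4 -0.2 -0.1] w 16.7 q [ 0.25  0.45  1.9  -0.04  0.82 -1.09]
top dark bands x mm [(np.float64(136.5), np.float64(139.0)), (np.float64(204.5), np.float64(210.0))]
side dark bands x mm [(np.float64(204.0), np.float64(208.5))]
8 top jaw (np.float32(24.69), 0.98) jarlid (np.float32(4.5), 0.94) pad (np.float32(20.18), 0.81)
8 side jaw (np.float32(24.97), 0.92) jarlid (np.float32(4.72), 0.88) pad (-3.0, 0.75)
```

Emit:
step_arm(moves=[[0,0.005,0,0,0],[0,0.005,0,0,0],[0,0.005,0,0,0],[0,0.005,0,0,0],[0,0.005,0,0,0],[0,0.005,0,0,0],[0,0.004,0,0,0],[0,0,0,0,0],[0,0,0,0,0],[0,0,0,0,0]])

```text
time: 13.9
position: [0.5141, 0.1531, 0.122]
tool_rot: [0.109, 1.587, -0.208]
ft_force: [-1.6, 0.1, 1.1]
width: 0.183
```

```bash
python3 look.py 9; python3 meas.py 9; python3 jaw.py 9;python3 -c "
import cv2,numpy as np
cv2.imwrite('pics/m3.png',np.vstack([cv2.imread(f'pics/strip_{n}{k}.png') for n in('top','side') for k in (8,9)]))"
```

```text
t 13.9 tcp vice [ -4.9  -1.2 122. ] tooly in vice [-0.998 -0.02  -0.065] toolx [ 0.065 -0.015 -0.998] F vice [ 0.3 -1.6  1.1] w 15.7 q [ 0.29  0.47  1.87 -0.07  0.85 -1.03]
top dark bands x mm [(np.float64(146.0), np.float64(148.0)), (np.float64(205.0), np.float64(210.0))]
side dark bands x mm [(np.float64(204.0), np.float64(208.5))]
9 top jaw (np.float32(34.64), 0.98) jarlid (np.float32(12.53), 0.89) pad (np.float32(4.44), 0.9)
9 side jaw (np.float32(35.33), 0.92) jarlid (np.float32(13.65), 0.86) pad (np.float32(4.56), 0.94)
```

View pics/m3.png

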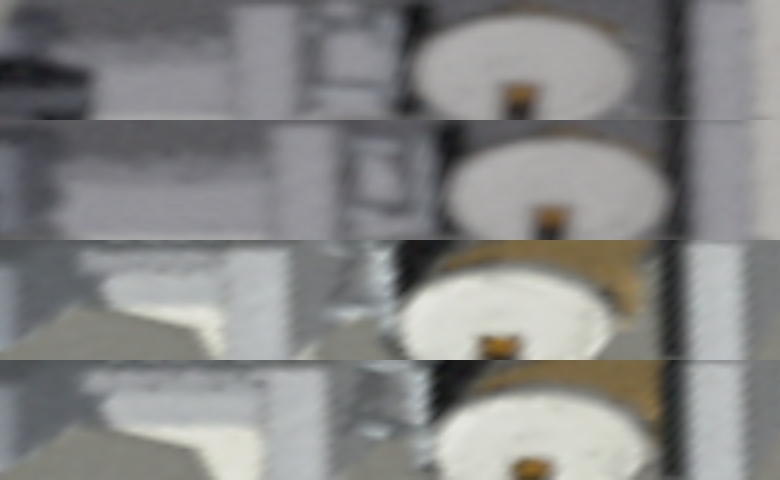

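View pics/s9.png

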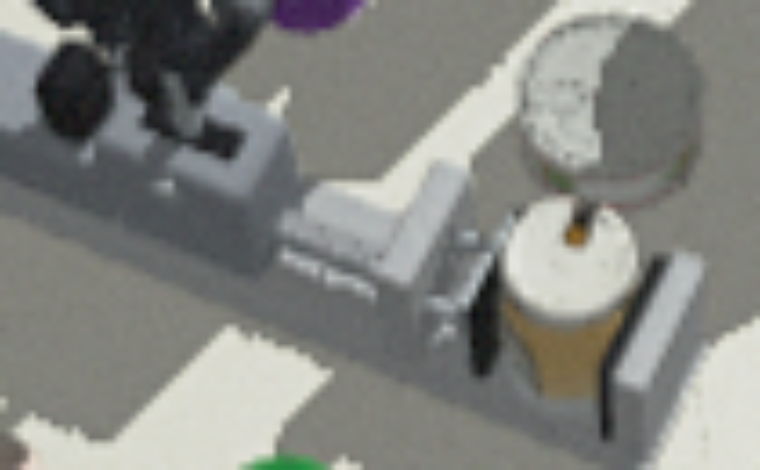

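Jaw is up about 35 mm, the pad is pressed about 2 mm and the lid edge is almost at the fixed jaw. I finish this stroke gently.

Emit:
step_arm(moves=[[0,0.004,0,0,0],[0,0.004,0,0,0],[0,0.004,0,0,0],[0,0,0,0,0],[0,0,0,0,0],[0,0,0,0,0],[0,0,0,0,0],[0,0,0,0,0],[0,0,0,0,0],[0,0,0,0,0]])

```text
time: 15.0
position: [0.5158, 0.1604, 0.1218]
tool_rot: [0.098, 1.589, -0.214]
ft_force: [-0.8, -3.9, 2.5]
width: 0.177
```

```bash
python3 look.py 10; python3 meas.py 10; python3 jaw.py 10
```

```text
t 15.0 tcp vice [-12.4  -1.2 121.8] tooly in vice [-0.997 -0.023 -0.075] toolx [ 0.076 -0.016 -0.997] F vice [4.  0.1 2.5] w 15.2 q [ 0.31  0.48  1.86 -0.08  0.86 -1.01]
top dark bands x mm [(np.float64(146.0), np.float64(147.5)), (np.float64(205.0), np.float64(210.0))]
side dark bands x mm [(np.float64(204.0), np.float64(208.5))]
10 top jaw (np.float32(37.44), 0.98) jarlid (np.float32(12.58), 0.89) pad (np.float32(7.28), 0.9)
10 side jaw (np.float32(38.15), 0.92) jarlid (np.float32(13.65), 0.86) pad (np.float32(7.23), 0.93)
```

View pics/t10.png

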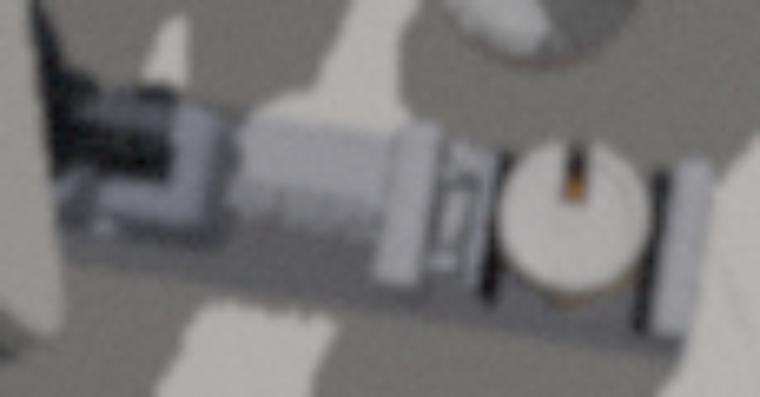

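Jar and pad stopped while the jaw advanced 2.8 mm, so the jar is against the fixed jaw and the pad is pressed about 5 mm. Now return for the last stroke.

Emit:
step_arm(moves=[[0,-0.008,0,0,0],[0,-0.008,0,0,0],[0,-0.007,0,0,0],[0,-0.005,0,0,0],[0,0,0,0,0.03],[0,0,0,0,0.03],[0,0,0,0,0.03],[0,0,0,0,0],[0,0,0,0,0],[0,0,0,0,0]])

```text
time: 16.1
position: [0.5104, 0.1332, 0.1232]
tool_rot: [0.103, 1.587, -0.21]
ft_force: [0.2, 1.0, -0.2]
width: 0.19
```

```bash
python3 look.py 11; python3 meas.py 11; python3 jaw.py 11
```

```text
t 16.1 tcp vice [ 15.2  -0.4 123.2] tooly in vice [-0.997 -0.022 -0.069] toolx [ 0.069 -0.015 -0.997] F vice [-1.   0.  -0.2] w 16.2 q [ 0.26  0.46  1.89 -0.07  0.84 -1.06]
top dark bands x mm [(np.float64(146.0), np.float64(147.5)), (np.float64(205.0), np.float64(210.0))]
side dark bands x mm [(np.float64(204.0), np.float64(208.5))]
11 top jaw (np.float32(37.44), 0.98) jarlid (np.float32(12.57), 0.89) pad (np.float32(7.26), 0.9)
11 side jaw (np.float32(38.1), 0.92) jarlid (np.float32(13.68), 0.86) pad (np.float32(7.21), 0.93)
```

Emit:
step_arm(moves=[[0.001,0.005,0,0,0],[0.001,0.005,0,0,0],[0,0.004,0,0,0],[0,0.003,0,0,0],[0,0,0,0,0],[0,0,0,0,0],[0,0,0,0,0],[0,0,0,0,0],[0,0,0,0,0],[0,0,0,0,0]])

```text
time: 17.2
position: [0.5123, 0.1414, 0.1233]
tool_rot: [0.087, 1.591, -0.221]
ft_force: [-0.8, -1.5, 2.8]
width: 0.179
```

```bash
python3 look.py 12; python3 meas.py 12; python3 jaw.py 12
```

```text
t 17.2 tcp vice [  6.8  -0.4 123.3] tooly in vice [-0.996 -0.025 -0.087] toolx [ 0.087 -0.016 -0.996] F vice [ 1.7 -0.5  2.8] w 15.3 q [ 0.29  0.47  1.87 -0.09  0.86 -1.03]
top dark bands x mm [(np.float64(146.0), np.float64(147.5)), (np.float64(205.5), np.float64(210.0))]
side dark bands x mm [(np.float64(204.0), np.float64(208.5))]
12 top jaw (np.float32(40.97), 0.98) jarlid (np.float32(12.63), 0.89) pad (np.float32(10.76), 0.9)
12 side jaw (np.float32(41.51), 0.93) jarlid (14.0, 0.86) pad (np.float32(10.36), 0.86)
```

Emit:
step_arm(moves=[[0,0.004,0,0,0],[0,0.004,0,0,0],[0,0.004,0,0,0],[0,0.002,0,0,0],[0,0,0,0,0],[0,0,0,0,0],[0,0,0,0,0],[0,0,0,0,0],[0,0,0,0,0],[0,0,0,0,0]])

```text
time: 18.3
position: [0.5133, 0.146, 0.1237]
tool_rot: [0.069, 1.595, -0.232]
ft_force: [-0.9, -3.6, 1.0]
width: 0.184
```

```bash
python3 look.py 13; python3 meas.py 13; python3 jaw.py 13
```

```text
t 18.3 tcp vice [  2.2  -0.5 123.7] tooly in vice [-0.994 -0.03  -0.106] toolx [ 0.106 -0.018 -0.994] F vice [ 3.7 -0.1  1. ] w 15.7 q [ 0.3   0.47  1.86 -0.11  0.88 -1.01]
top dark bands x mm [(np.float64(146.0), np.float64(147.5)), (np.float64(205.5), np.float64(210.0))]
side dark bands x mm [(np.float64(204.0), np.float64(208.5))]
13 top jaw (np.float32(43.48), 0.97) jarlid (np.float32(12.67), 0.89) pad (np.float32(13.31), 0.82)
13 side jaw (np.float32(44.04), 0.92) jarlid (14.0, 0.86) pad (np.float32(12.98), 0.75)
```

View pics/s13.png

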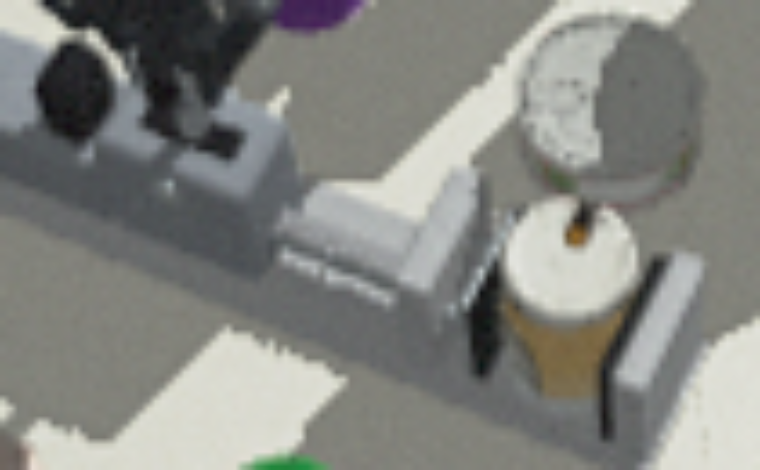

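View pics/t13.png

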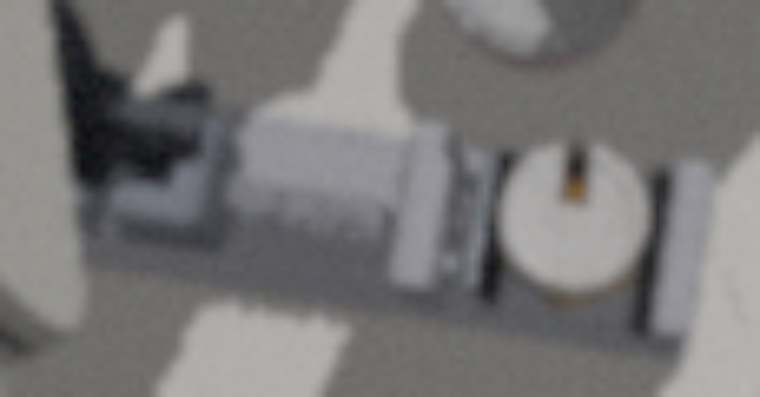

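Pad is pressed about 11 mm. I hold for a second to check stability and re-check the selector.

Emit:
step_arm(moves=[[0,0.001,0,0,0],[0,0,0,0,0],[0,0,0,0,0],[0,0,0,0,0],[0,0,0,0,0],[0,0,0,0,0],[0,0,0,0,0],[0,0,0,0,0],[0,0,0,0,0],[0,0,0,0,0]])

```text
time: 19.4
position: [0.5133, 0.1462, 0.1237]
tool_rot: [0.067, 1.595, -0.233]
ft_force: [-0.8, -4.3, 1.2]
width: 0.175
```

```bash
python3 look.py 14; python3 meas.py 14; python3 jaw.py 14; python3 -c "
import cv2,numpy as np
a=np.load('pics/side14.npz')['p'][150:245,200:345,::-1];cv2.imwrite('pics/w14.png',cv2.resize(a,None,fx=5,fy=5,interpolation=cv2.INTER_CUBIC))"
```

```text
t 19.4 tcp vice [  1.9  -0.5 123.7] tooly in vice [-0.994 -0.03  -0.108] toolx [ 0.108 -0.018 -0.994] F vice [4.4 0.2 1.2] w 14.9 q [ 0.3   0.47  1.86 -0.11  0.88 -1.  ]
top dark bands x mm [(np.float64(146.0), np.float64(148.0)), (np.float64(205.0), np.float64(210.0))]
side dark bands x mm [(np.float64(204.0), np.float64(208.5))]
14 top jaw (np.float32(43.43), 0.97) jarlid (np.float32(12.63), 0.89) pad (np.float32(13.28), 0.82)
14 side jaw (np.float32(44.06), 0.92) jarlid (14.0, 0.86) pad (np.float32(12.99), 0.75)
```

View pics/w14.png

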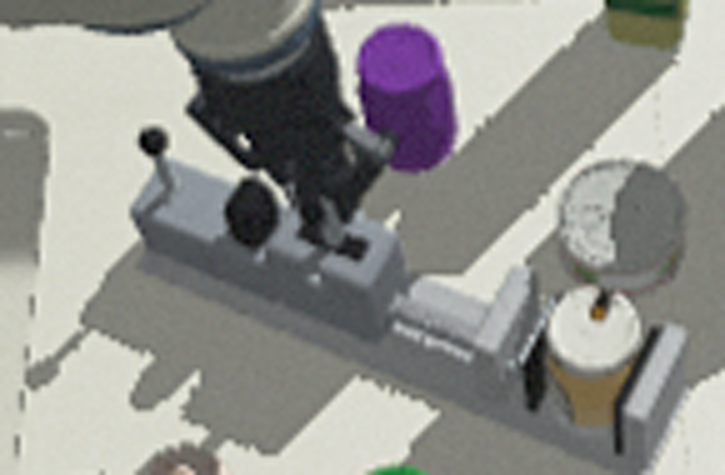

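The picture is steady: the lever knob is upright (crop 152,140, unchanged), the jar is gripped upright (597,335), and the fingers are on the trigger (335,225). I hand in.

```bash
python3 -c "
from bench import arm
print(arm.hand_in())"
```

```text
the job is handed in; nothing more can be done
None
```

The jar is clamped against the fixed jaw with the pad pressed back about 11 mm. I handed in at about 19.5 s with the trigger still held squeezed; no verdict was reported.

I pushed the selector lever upright with the closed fingers, then pinched the trigger bar and pumped it in five strokes. I looked during or after each stroke and ended the last one early to stay clear of the crush limit.

**Last checks:**
- **Selector:** measured about -0.07 rad by two-view rays just after the push. The last side picture, taken during the hold, shows the knob in the same place.
- **Pad:** pressed back about 11 mm, give or take 1 mm, from the jaw's travel against the pad's movement in the top view. It did not change over a one-second hold.
- **Jar:** looked upright and stopped moving once it met the fixed jaw.
- **Trigger:** about 0.2 rad from rest, with about 4 N at the wrist.

**Where checks disagreed:**
- **Views:** the two cameras differ by about 0.6 mm on jaw travel. The side view could not give the pad's position because the jar lid hides it, so the pad figure rests on the top view.
- **Tool tilt:** the gripper had tilted about 6 degrees by the end of pumping while pinching the bar. The grip held.

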